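# Isolate, cover the wiring box, re-energise

### The arm

A 7-joint arm with a two-finger parallel gripper is mounted at the origin on the work surface. World frame = base frame: x ahead of the robot, y to its left, z up, the work surface at z = 0. Lengths are in m, angles in rad, forces in N, time in s.
With the tool pointing down it reaches from about 0.425 to 0.825 m from the base axis. Payload 3.6 kg.
Tool frame: the origin (TCP) lies at the very end of the fingers, on their centre line; the grasp point (between the pads) lies 19 mm behind it (bot.grip_depth is the distance from the TCP to the grasp point, in m); z points along the fingers, y is the line along which they close (so a half turn about z gives the same grasp; the last joint's range is limited). The gripper opens to 85 mm and grips with 20 to 120 N. Pads are 22 mm wide; open, the fingers measure 114 mm over their backs; the gripper's body (76 mm by 85 mm) begins 54 mm behind the grasp point. The pads swing forward as they close: fully open they stand 13 mm farther back than shut.
Start: joints at [1.256, 0.615, -0.013, 1.423, 0.008, 1.103, -0.04], TCP at [0.185, -0.623, 0.231] pointing down, gripper open.
Joint ranges: [-3.12, 3.12], [-0.3, 2.06], [-1.34, 1.32], [0.26, 2.42], [-1.36, 4.5], [0.01, 1.98], [-2.84, 2.84]. Speed limits (rad/s): [2.79, 2.79, 3.14, 3.14, 3.14, 3.14, 3.14].

### API

Orientations are given as a unit quaternion [w, x, y, z].
In Python, from cell import telemetry, get_image, close_job, bot gives the robot as it stands.
- The arm moves only by the shell command python3 -m crank 'ROWS'. ROWS is text: rows parted by semicolons, each of 7 numbers parted by spaces: the closure, from 0 (fully open) to 1 (shut), then the shift along the tool's x, y, z as a fraction of full scale, then the turn, a rotation vector about the tool's x, y, z as a fraction of full scale. A call has 1 to 20 rows; each row is the pose to reach, as a shift and turn from the pose commanded when the call began, along the tool's axes at that moment; what a row does not reach only later rows make up. Full scale, the value 1, is 500 mm for a shift and 90 degrees for a turn. A row lasts 1/12 s, in which the tool goes at most 41.7 mm and 7.16 degrees, less where a joint would pass 70% of its speed; a pose out of reach is approached as far as the arm can. A call with a number of a shift or a turn outside -1 to 1 is refused whole. A call with a gripper value outside its range is refused whole. The fingers move at their own pace and stop on an object; the grip force is fixed at half the most. Time passes only in rows, so rows that repeat a pose let the fingers close. It gives the time, the measured TCP pose, the force, the opening and the grip force at its end, in the units of the state.
- telemetry.read_state(): the state, without advancing time (a new reading comes with each control period).
- get_image(name): name is "side" or "top"; returns a dict with "image" (400x640x3 uint8, red, green, blue), "K" (3x3 intrinsics, pixels), "rvec" (rotation vector, rad) and "tvec" (3), from world to camera coordinates, as OpenCV has them. Camera axes: x right, y down, z forward; pixel columns grow to the right and rows downward; lengths in m; the calibration is good to about 2 mm. A picture is of the moment at which its call begins. There is no depth.
- close_job(): hands the job in; it is judged then, once.
The state is a dict: "t": time; "q": joint angles; "joint_velocities": joint speeds; "tau": joint torques, N m; "tool_pos": TCP position; "tcp_rot": TCP orientation; "wrist_force": force on the tool from outside, world axes, zero at the start; "ft_torque": the same for the moment, N m; "width": opening from 0.0 (shut) to 1.0 (fully open); "finger_force": force on a finger pad.
Only numpy, scipy, OpenCV 4.12 (cv2) and the standard library are available. Lean on these libraries where they do the work, as an engineer would, in place of code of your own. Each camera call takes 0.05 s, during which the arm holds its last target. There are 200 camera calls.

### The job

The isolator feeding the open yellow wiring box was left on. Turn its red handle to OFF (black mark); then, with the power off, put the white cover with the blue block squarely on the box, pressed or settled fully home (either way round, set down rather than dropped); then turn the handle back to ON (green mark). Leave the cover on, let go of everything and do not disturb the other things on the bench.

Things in the scene. Friction and masses are not known exactly. Their poses are not given: they have to be found in the camera images.
- handle (a joint): Isolator handle angle, rad. 0 = ON detent (bar points to the green mark), 1.571 = OFF detent (black mark, 90 degrees counter-clockwise from ON seen from above); grows counter-clockwise; firm stops at both. An over-centre spring holds it at either stop: it resists leaving (about 0.25 N m, less towards half-way); past half-way it snaps on to the other stop by itself, also once let go. Starts at ON.
- dial_center (a point): Point on the handle's vertical turning axis, on the isolator's yellow face, 73 mm above the bench. Its x axis points to the green ON mark, its y axis to the black OFF mark; both marks are centred 64 mm from the axis.
- isolator: Grey box 150 x 150 x 73 mm with a yellow face on top, fixed to the bench; origin at the centre of its underside. The handle turns about its vertical centre line. A capped yellow conduit stub (26 mm diameter, 30 mm long, 35 mm up) stands out on its -x side.
- handle_grip (a point): Grip point inside the red bar, mid thickness and height, 38 mm out from the turning axis, 103 mm above the bench; turns with the handle, x axis outwards along the bar. Bar: 18 mm thick, 86 mm long (28 mm behind the axis to 58 mm ahead; the long end, white line on top, points at the mark), 32 mm high, from 14 to 46 mm above the yellow face. Below it a round hub and black collar, 60 mm diameter.
- cover_center (a point): Centre (half-way up) of the loose cover lying on the bench, about 160 g, x along its length. White hollow lid 112 x 82 x 19 mm, open below: top 5 mm, skirt 14 mm deep, 3 mm thick, 106 x 76 mm inside. On top in the middle a solid blue block to grip, 60 (x) x 40 (y) x 28 mm high, from 4.5 mm below to 23.5 mm above this point. The skirt's lower edge is 23.5 mm below this point.
- cover: The same cover; this origin is at the centre of the skirt's lower edge, 23.5 mm below cover_center.
- box_rim (a point): Centre of the open mouth of the yellow wiring box, level with its rim, 50 mm above the bench, x axis along its length. With the cover home its skirt hangs round the box with 3 mm play on each side, and cover_center is 9.5 mm above this point; half a turn of the cover makes no difference.
- wirebox: Yellow open-topped wiring box 100 (x) x 70 (y) x 50 mm high, fixed to the bench, origin at the centre of its underside; walls 4 mm with a rounded rim, a terminal strip inside, and a capped conduit stub (24 mm diameter, 35 mm long, 18 mm up) at each x end.
- screwdriver: Bystander: screwdriver with orange handle, 200 mm long, lying along its x axis on the bench; origin under its middle. Leave alone.
- tray: Bystander: clear open plastic tray 100 x 150 x 50 mm, origin under its centre. Leave alone.
- globe: Bystander: white ceramic jar, 84 mm diameter, 120 mm high, origin under its centre. Leave alone.
- spare_plate: Bystander: flat grey blank plate 90 x 90 x 9 mm, origin under its centre. Leave alone.

How it is judged:
On the way, in this order (a step that is already met when the one before it is completed fails the run):
1. the handle is turned to OFF (within 0.12 rad of the detent) (value of joint handle above 1.45 rad), for 0.2 s.
2. the cover is fully home on the box and let go, with the handle still at OFF (horizontal distance between cover_center and box_rim below 0.006 m and z of cover_center in the frame of box_rim between 0.006 and 0.0125 m and angle between the x axis of cover_center and the x axis of box_rim, either way round below 0.12 rad and angle between cover_center's own z axis and vertical below 0.06 rad and value of joint handle above 1.42 rad and contact force between the fingers and cover below 0.2 N), for 0.2 s.
3. the handle is turned to ON (within 0.12 rad of the detent), the cover still home (horizontal distance between cover_center and box_rim below 0.006 m and z of cover_center in the frame of box_rim between 0.006 and 0.0125 m and angle between the x axis of cover_center and the x axis of box_rim, either way round below 0.12 rad and angle between cover_center's own z axis and vertical below 0.06 rad and value of joint handle below 0.12 rad), for 0.2 s.
At the end, for the whole second after the job is handed in: The handle rests at ON (joint below 0.12 rad); the cover is home on the box: its centre within 6 mm of the rim's centre seen from above and 6 to 12.5 mm above the rim, long side within 0.12 rad of the box's (either way round), level within 0.06 rad, at rest (all of step 3 and linear speed of cover below 0.02 m/s); the robot touches nothing.
It fails at once if the screwdriver is moved more than 20 mm (distance of screwdriver from where it was at the start of the episode above 0.02 m).
It fails at once if the tray is moved more than 20 mm (distance of tray from where it was at the start of the episode above 0.02 m).
It fails at once if the globe is moved more than 20 mm (distance of globe from where it was at the start of the episode above 0.02 m).
It fails at once if the spare plate is moved more than 20 mm (distance of spare_plate from where it was at the start of the episode above 0.02 m).
It fails at once if the cover is dropped or flung: faster than 0.55 m/s with no finger on it (a fall of about 15 mm) (linear speed of cover above 0.55 m/s and contact force between the fingers and cover below 0.05 N).
It also fails if it takes over 72 s, if anything falls off the work surface, if the arm or the gripper's body presses on something with over 40 N, if the wrist force passes 120 N, or if a joint passes its speed limit or range.

## Working session

There is one attempt and no reset: what is moved stays moved. The work goes in short steps, Python scripts to look and compute and a shell command to move; the robot and the scene stay as the last step left them, time stands still between calls to the robot, and variables do not carry over. Pictures are saved under pics/ and viewed, at most 10 in all, crops included, and the job is handed in when it is done.

```bash
ls; mkdir -p pics; python3 - <<'E'
from cell import telemetry, get_image, bot
import cv2
s=telemetry.read_state()
print({k:s[k] for k in ('t','tool_pos','tcp_rot','width')})
for n in('top','side'):
    d=get_image(n);cv2.imwrite(f'pics/{n}0.png',d['image'][:,:,::-1]);print(n,d['K'],d['rvec'],d['tvec'])
E
```

```text
pics
{'t': 0.0, 'tool_pos': array([ 0.18428884, -0.62249826,  0.2301068 ]), 'tcp_rot': array([-1.31110518e-03,  9.89660252e-01,  1.43425349e-01, -1.88994875e-04]), 'width': 0.997941313294305}
top [[373.41781637   0.         318.99339606]
 [  0.         373.41781637 194.41193689]
 [  0.           0.           1.        ]] [ 2.14247649 -2.18229182  0.07908706] [0.02690352 0.56716636 1.02391028]
side [[497.5196368    0.         319.08618947]
 [  0.         497.5196368  203.50286001]
 [  0.           0.           1.        ]] [ 0.99952457 -2.39753064  1.11517682] [0.41524321 0.32806326 1.20670935]
```

View pics/top0.png

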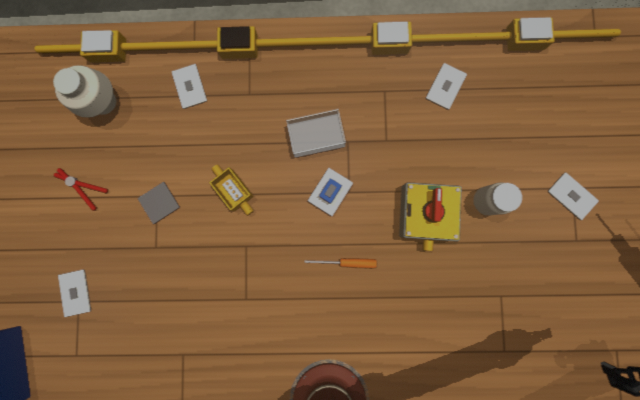

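View pics/side0.png

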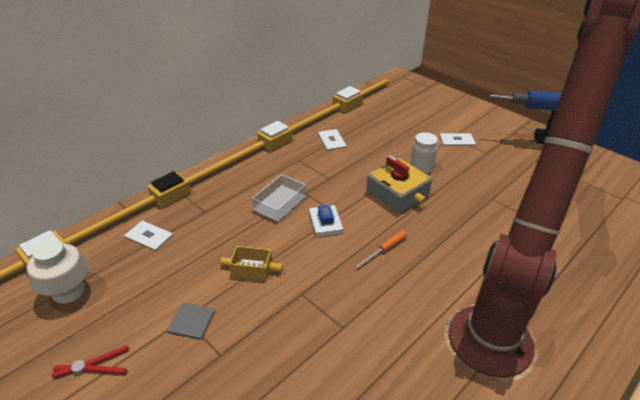

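The top view shows the isolator at about (433,212) with the handle up at ON. The cover is at (330,191), the wiring box at (231,189), the screwdriver at (340,263), and the jar at (497,200), close to the isolator. I'll enlarge the three objects.

```bash
cat > h.py <<'E'
import cv2, numpy as np
from cell import get_image, telemetry
from scipy.spatial.transform import Rotation as R
def cam(n):
    d=get_image(n); M=cv2.Rodrigues(np.array(d['rvec'],float))[0]; return d['image'],np.array(d['K']),M,np.array(d['tvec'],float).ravel()
def plane(c,uv,z):
    _,K,M,t=c; uv=np.atleast_2d(uv).astype(float); C=-M.T@t
    r=(np.c_[uv,np.ones(len(uv))]@np.linalg.inv(K).T)@M
    return C+r*((z-C[2])/r[:,2])[:,None]
def proj(c,P):
    _,K,M,t=c; p=(np.atleast_2d(P)@M.T+t)@K.T; return p[:,:2]/p[:,2:]
def crop(img,x,y,w,h,k):
    return cv2.resize(img[y:y+h,x:x+w],None,fx=k,fy=k,interpolation=cv2.INTER_CUBIC)[:,:,::-1]
E
python3 - <<'E'
from h import *
t=cam('top');s=cam('side')
a=np.hstack([crop(t[0],200,155,66,66,4),crop(t[0],298,158,66,66,4),crop(t[0],397,172,66,85,4)[:264]])
b=np.hstack([crop(s[0],216,232,66,66,4),crop(s[0],292,190,66,66,4),crop(s[0],366,145,66,66,4)])
cv2.imwrite('pics/z.png',np.vstack([a,b]))
for n,c in(('top',t),('side',s)): print(n,-c[2].T@c[3])
hsv=cv2.cvtColor(t[0],cv2.COLOR_RGB2HSV)
def m(lo,hi,box):
    k=cv2.inRange(hsv,lo,hi);o=np.zeros_like(k);x,y,w,h=box;o[y:y+h,x:x+w]=k[y:y+h,x:x+w];return o
def rect(k,z,name):
    cs=max(cv2.findContours(k,0,cv2.CHAIN_APPROX_NONE)[0],key=cv2.contourArea)
    P=plane(t,cs[:,0],z)[:,:2]; r=cv2.minAreaRect((P*1000).astype(np.float32)); print(name,r,cv2.contourArea(cs),P.mean(0))
rect(m((105,100,40),(130,255,255),(298,158,66,66)),.047,'blue')
w=m((0,0,150),(179,70,255),(298,158,66,66));rect(cv2.morphologyEx(w|m((105,100,40),(130,255,255),(298,158,66,66)),3,np.ones((3,3))),.019,'white')
y=m((20,140,90),(35,255,255),(397,172,66,85)); r=m((0,150,60),(8,255,255),(397,172,66,85))
f=cv2.morphologyEx(cv2.morphologyEx(y|r,3,np.ones((9,9))),2,np.ones((15,15)));rect(f,.073,'face')
rect(r,.119,'red')
y=m((15,120,60),(35,255,255),(200,155,66,66)); 
rect(cv2.morphologyEx(y,3,np.ones((9,9))),.05,'boxall')
E
```

```text
top [ 0.46788417 -0.00540437  1.07324225]
side [-0.19983656  0.80078153  1.02713883]
blue ((576.210693359375, -14.52485466003418), (36.35314178466797, 56.16453170776367), 56.93094253540039) 240.0 [ 0.57601798 -0.01450413]
white ((577.7657470703125, -14.754013061523438), (82.03400421142578, 111.83455657958984), 56.84577560424805) 1066.5 [ 0.57768524 -0.01550297]
face ((510.9940490722656, -285.942138671875), (139.12649536132812, 141.57955932617188), 85.55936431884766) 2607.5 [ 0.51163769 -0.28544225]
red ((528.3579711914062, -288.9357604980469), (22.69085693359375, 81.79500579833984), 87.35072326660156) 150.5 [ 0.52662046 -0.28500531]
boxall ((590.261962890625, 256.41326904296875), (185.33604431152344, 181.73321533203125), 88.97238159179688) 4225.0 [0.58981432 0.25559782]
```

View pics/z.png

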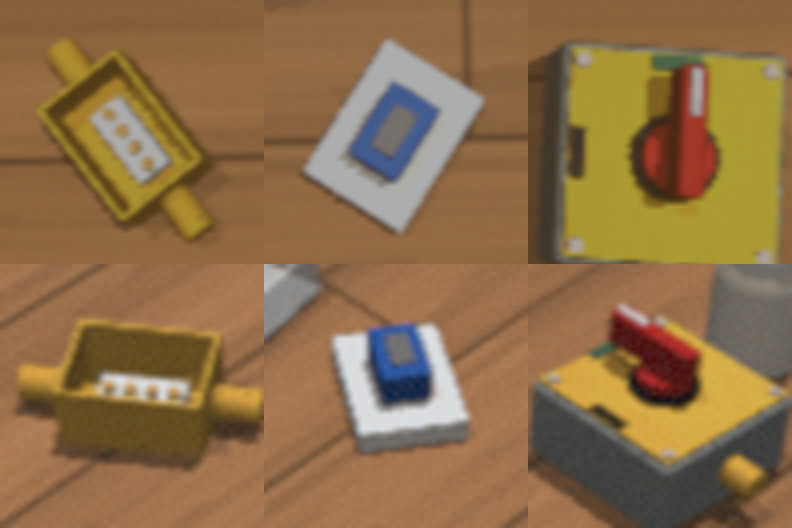

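The zoom shows the box with its long axis running from upper-left to lower-right, the cover lying with its long axis at about -33°, and the handle bar at ON. Next I'll compute the dial axis from the four face screws and the black mark, the box from its rim corners in the zoom, and the moves.

```bash
cat >> h.py <<'E'
def go(x,y,z,yaw,full=True):
    s=telemetry.read_state(); q=np.array(s['tcp_rot']); M=R.from_quat(np.r_[q[1:],q[0]]); p=np.array(s['tool_pos'])
    d=M.inv().apply(np.array([x,y,z])-p)
    T=R.from_euler('z',yaw,degrees=True)*R.from_euler('x',180,degrees=True)
    print('TCP',p.round(4),'yaw',np.degrees(np.arctan2(*M.as_matrix()[[1,0],0])).round(2),'F',np.round(s['wrist_force'],1),'-> shift',(d/.5).round(4),'turn',(np.degrees((M.inv()*T).as_rotvec())/90).round(4))
E
python3 - <<'E'
from h import *
t=cam('top');s=cam('side')
u=lambda a,ox,oy,cx,cy:np.array([((x-cx)/4+ox,(y-cy)/4+oy) for x,y in a])
P=plane(t,u([(584,58),(771,72),(575,244),(765,257),(577,152)],397,172,528,0),.073)
c=P[:4].mean(0); d=P[0]+P[1]-P[2]-P[3]; e=P[4]-c
print('dial',c,np.degrees(np.arctan2(d[1],d[0])),'black',np.linalg.norm(e),np.degrees(np.arctan2(e[1],e[0]))-90)
P=plane(s,u([(536,382),(665,320),(790,390),(665,462)],366,145,528,264),.073);print('side face',P.mean(0),P)
for n,c,a in(('top',t,u([(40,108),(120,50),(205,160),(123,225)],200,155,0,0)),('side',s,u([(80,322),(220,335),(208,393),(62,393)],216,232,0,264))):
    P=plane(c,a,.05)[:,:2]; print(n,P.mean(0),cv2.minAreaRect((P*1000).astype(np.float32)))
big=[crop(c[0],x,y,40,40,10) for c,x,y in((t,208,168),(s,234,238))]
cv2.imwrite('pics/box.png',cv2.convertScaleAbs(np.hstack(big),alpha=1.5))
print(plane(t,[(497,197)],.06), plane(t,[(357,263),(307,262)],.01))
go(.558,-.33,.2,-4)
E
```

```text
dial [ 0.51211946 -0.28822395  0.073     ] -4.935861136690976 black 0.06395980878415208 -4.166129333204154
side face [ 0.50512728 -0.28049693  0.073     ] [[ 0.58044332 -0.21248182  0.073     ]
 [ 0.56147732 -0.35425685  0.073     ]
 [ 0.43251125 -0.34915671  0.073     ]
 [ 0.44607723 -0.20609236  0.073     ]]
top [0.58560886 0.26111836] ((585.4578857421875, 260.0876770019531), (101.03787231445312, 71.67778778076172), 35.41677474975586)
side [0.57979639 0.26519339] ((579.6439208984375, 264.93511962890625), (97.45259094238281, 66.00825500488281), 41.95525360107422)
[[ 0.54807868 -0.46394532  0.06      ]] [[ 0.37386411 -0.08646631  0.01      ]
 [ 0.3788017   0.05388761  0.01      ]]
TCP [ 0.1844 -0.623   0.2309] yaw 16.49 F [0.7 0.2 0.4] -> shift [ 0.8827 -0.3498  0.0621] turn [-6.000e-04  1.000e-04  2.277e-01]
```

View pics/box.png

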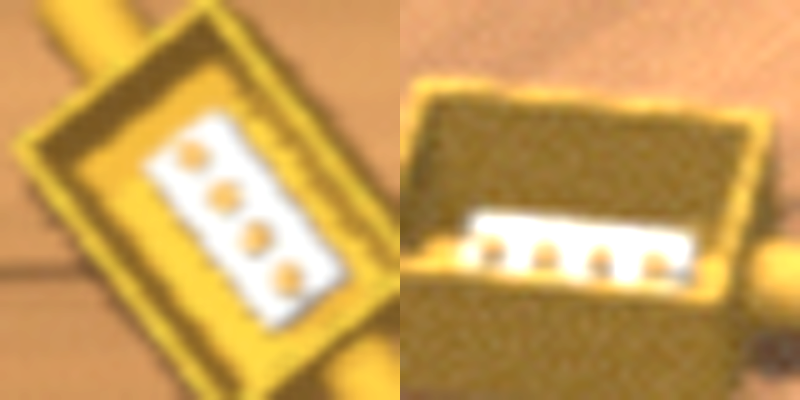

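The box crop shows the bright rim line, but its right and bottom corners are cut off, so I'll refine the box later. Now I'll move beside the handle with the fingers shut.

```bash
python3 -m crank '1 .08 -.03 0 0 0 .03; 1 .16 -.06 .01 0 0 .06; 1 .24 -.1 .02 0 0 .1; 1 .32 -.13 .03 0 0 .14; 1 .4 -.16 .03 0 0 .18; 1 .48 -.19 .04 0 0 .228; 1 .56 -.22 .05 0 0 .228; 1 .64 -.26 .062 0 0 .228; 1 .72 -.29 .062 0 0 .228; 1 .8 -.32 .062 0 0 .228; 1 .86 -.34 .062 0 0 .228; 1 .883 -.35 .062 0 0 .228; 1 .883 -.35 .062 0 0 .228; 1 .883 -.35 .062 0 0 .228'
python3 -c "
from h import *
go(.556,-.335,.094,-4.5)"
```

```text
t: 1.47
tool_pos: [0.5593, -0.3284, 0.1999]
tcp_rot: [-0.0, 0.999, -0.033, -0.0]
wrist_force: [-0.1, -0.3, -0.6]
width: -0.001
finger_force: 0.0
TCP [ 0.5593 -0.3284  0.1999] yaw -3.81 F [-0.1 -0.3 -0.6] -> shift [-0.0056  0.0138  0.2117] turn [-0.0004  0.0003  0.0076]
```

```bash
python3 -m crank '1 -.006 .014 .06 0 0 .008; 1 -.006 .014 .12 0 0 .008; 1 -.006 .014 .17 0 0 .008; 1 -.006 .014 .2 0 0 .008; 1 -.006 .014 .212 0 0 .008; 1 -.006 .014 .212 0 0 .008'
python3 -m crank '1 0 -.02 0 0 0 0; 1 0 -.04 0 0 0 0; 1 0 -.06 0 0 0 0; 1 0 -.08 0 0 0 0; 1 0 -.1 0 0 0 0; 1 0 -.12 0 0 0 0; 1 0 -.14 0 0 0 0; 1 0 -.15 0 0 0 0; 1 0 -.16 0 0 0 0; 1 0 -.16 0 0 0 0;1 0 -.16 0 0 0 0'
python3 - <<'E'
from h import *
t=cam('top')
cv2.imwrite('pics/off.png',np.hstack([crop(t[0],390,165,60,60,6),crop(t[0],205,162,55,55,8)[:360]]))
E
```

```text
t: 1.97
tool_pos: [0.5523, -0.3381, 0.0928]
tcp_rot: [-0.0, 0.999, -0.043, -0.002]
wrist_force: [-0.1, 1.0, 0.5]
width: 0.0
finger_force: 0.0
t: 2.88
tool_pos: [0.5616, -0.2563, 0.0944]
tcp_rot: [-0.0, 0.999, -0.041, 0.0]
wrist_force: [-0.6, -0.3, -0.4]
width: 0.002
finger_force: 0.0
```

View pics/off.png

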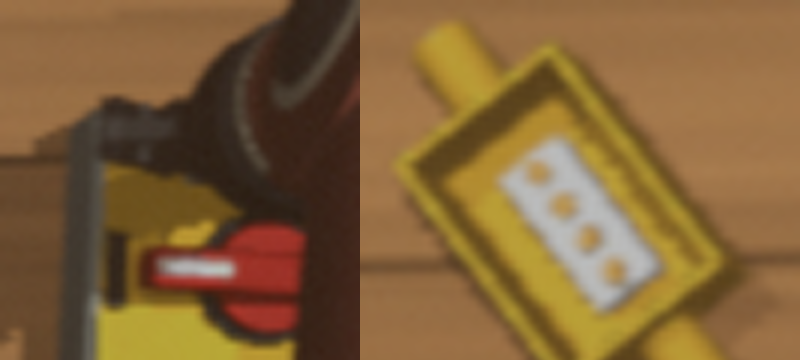

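The bar now points at the black mark, so the handle is OFF. In the 8x box crop the rim corners are left (35,160), top (193,45) and right (365,262). I'll compute the rim centre and yaw from both views, then the grasp approach.

```bash
python3 - <<'E'
from h import *
t=cam('top');s=cam('side')
def rim(n,c,a,k,ox,oy):
    a=(np.array(a)+.5)/k-.5+(ox,oy); L,T,Rr=plane(c,a,.05)[:,:2]
    print(n,'centre',(L+Rr)/2,'short',np.linalg.norm(T-L),'long',np.linalg.norm(Rr-T),'yaw',np.degrees(np.arctan2(*(Rr-T)[::-1])),np.degrees(np.arctan2(*(T-L)[::-1]))+90)
rim('top',t,[(35,160),(193,45),(365,262)],8,205,162)
# side: far-left, far-right(T), near-right -> order: long neighbours
a=(np.array([(25,82),(370,112),(325,298)])+.5)/10-.5+(234,238);P=plane(s,a,.05)[:,:2]
print('side',(P[0]+P[2])/2,np.linalg.norm(P[1]-P[0]),np.linalg.norm(P[2]-P[1]),np.degrees(np.arctan2(*(P[0]-P[1])[::-1])))
# colour based: white strip and outer contour of the yellow body without stubs
hsv=cv2.cvtColor(t[0],cv2.COLOR_RGB2HSV)[155:225,195:270]
k=cv2.inRange(hsv,(20,120,80),(35,255,255))
k=cv2.morphologyEx(cv2.morphologyEx(k,3,np.ones((7,7))),2,cv2.getStructuringElement(2,(15,15)))
cs=max(cv2.findContours(k,0,1)[0],key=cv2.contourArea)[:,0]+(195,155)
print(cv2.minAreaRect((plane(t,cs,.05)[:,:2]*1000).astype(np.float32)))
go(.556,-.256,.25,-33)
E
```

```text
top centre [0.58830567 0.26382509] short 0.06758677763600918 long 0.0978575661179124 yaw -142.0330980012489 35.5326816585257
side [0.58077215 0.26756766] 0.09628377335035838 0.06872383169125613 38.67245869338301Traceback (most recent call last):
  File "<stdin>", line 14, in <module>
ValueError: max() iterable argument is empty
```

```bash
python3 - <<'E'
from h import *
t=cam('top');s=cam('side')
f=lambda x,y,k,ox,oy:((x+.5)/k-.5+ox,(y+.5)/k-.5+oy)
def tri(n,a,b,z):
    P=[c[1]@np.c_[c[2],c[3]] for c in(t,s)]
    X=cv2.triangulatePoints(P[0],P[1],np.array(a,float).reshape(2,1),np.array(b,float).reshape(2,1)).ravel();X=X[:3]/X[3]
    print(n,'tri',X.round(4),'top',plane(t,a,z)[0].round(4),'side',plane(s,b,z)[0].round(4),'reproj',(proj(t,X)-a).round(2),(proj(s,X)-b).round(2))
tri('label',f(131,130,4,298,158),f(136,85,4,292,190),.047)
c=lambda L,k,ox,oy:np.mean([f(x,y,k,ox,oy) for x,y in L],0)
tri('face',c([(56,58),(243,72),(47,244),(237,257)],4,397,172),c([(8,118),(137,56),(262,126),(137,198)],4,366,145),.073)
tri('boxL',f(35,160,8,205,162),f(25,82,10,234,238),.05)
tri('boxT',f(193,45,8,205,162),f(370,112,10,234,238),.05)
tri('boxR',f(365,262,8,205,162),f(325,298,10,234,238),.05)
go(.556,-.256,.25,-33)
E
```

```text
label tri [ 0.5769 -0.0162  0.0414] top [ 0.577  -0.0156  0.047 ] side [ 0.5721 -0.0118  0.047 ] reproj [[0.19 0.22]] [[-0.15 -0.02]]
face tri [ 0.513  -0.2902  0.0635] top [ 0.5128 -0.2874  0.073 ] side [ 0.5058 -0.2796  0.073 ] reproj [[0.07 0.08]] [[-0.05  0.  ]]
boxL tri [0.5965 0.3013 0.1038] top [0.6072 0.3214 0.05  ] side [0.6402 0.2711 0.05  ] reproj [[1.09 1.28]] [[-0.93 -0.28]]
boxT tri [0.5958 0.2285 0.0566] top [0.6465 0.2664 0.05  ] side [0.565  0.2109 0.05  ] reproj [[12.96 17.5 ]] [[-12.37  -4.22]]
boxR tri [ 0.5772  0.2222 -0.026 ] top [0.5694 0.2062 0.05  ] side [0.5214 0.2641 0.05  ] reproj [[-0.09 -0.11]] [[0.08 0.02]]
TCP [ 0.5611 -0.2578  0.0943] yaw -4.8 F [-0.4  0.5 -0.2] -> shift [-0.0105 -0.0026 -0.3115] turn [1.000e-04 0.000e+00 3.133e-01]
```

Corner matching across the two views shows a consistent side-camera offset of about 5 mm toward that camera, so I'll use the top view for xy. Now I'll lift and go over the cover.

```bash
python3 -m crank '1 0 0 -.06 0 0 0; 1 0 0 -.13 0 0 0; 1 0 0 -.2 0 0 0; 1 0 0 -.22 0 0 0'
python3 -c "
from h import *
go(.577,-.0155,.12,-33); print(telemetry.read_state()['q'])"
```

```text
t: 3.47
tool_pos: [0.564, -0.2591, 0.2103]
tcp_rot: [0.002, 0.999, -0.042, 0.005]
wrist_force: [1.0, 0.2, 1.3]
width: 0.004
finger_force: 0.0
TCP [ 0.564  -0.2591  0.2103] yaw -4.8 F [1.  0.2 1.3] -> shift [-0.0167 -0.4883  0.1786] turn [ 0.0007 -0.0069  0.3133]
[ 0.34303115  0.58308022  0.08663992  1.55472696 -0.05669402  0.99553011
 -1.20881612]
```

```bash
python3 -m crank '.8 0 -.06 0 0 0 .04; .6 0 -.12 0 0 0 .08; .3 -.01 -.18 0 0 0 .13; 0 -.01 -.25 .02 0 0 .18; 0 -.01 -.32 .05 0 0 .23; 0 -.015 -.39 .09 0 0 .28; 0 -.017 -.45 .13 0 -.004 .313; 0 -.017 -.48 .16 0 -.007 .313; 0 -.017 -.488 .178 0 -.007 .313; 0 -.017 -.488 .178 0 -.007 .313; 0 -.017 -.488 .178 0 -.007 .313'
python3 -c "
from h import *
go(.577,-.0155,.023,-33); print(telemetry.read_state()['q'])"
```

```text
t: 4.38
tool_pos: [0.573, -0.0154, 0.1154]
tcp_rot: [0.001, 0.959, -0.284, -0.005]
wrist_force: [-0.7, -0.2, 0.5]
width: 0.998
finger_force: 0.0
TCP [ 0.573  -0.0154  0.1154] yaw -33.03 F [-0.7 -0.2  0.5] -> shift [ 0.0086 -0.0049  0.1846] turn [ 0.0027  0.0062 -0.0003]
[-0.13478829  0.64416208  0.1977542   1.77654115 -0.1765036   0.74868391
 -1.99198874]
```

```bash
python3 -m crank '0 .008 -.005 .03 0 .006 0; 0 .008 -.005 .08 0 .006 0; 0 .008 -.005 .12 0 .006 0; 0 .008 -.005 .15 0 .006 0; 0 .008 -.005 .17 0 .006 0; 0 .008 -.005 .18 0 .006 0; 0 .008 -.005 .184 0 .006 0; 0 .008 -.005 .184 0 .006 0;0 .008 -.005 .184 0 .006 0'
python3 -c "
from h import *
go(.577,-.0155,.023,-33)"
```

```text
t: 5.13
tool_pos: [0.5777, -0.0135, 0.0243]
tcp_rot: [0.001, 0.959, -0.284, 0.0]
wrist_force: [1.0, 0.7, -0.8]
width: 1.0
finger_force: 0.0
TCP [ 0.5777 -0.0135  0.0243] yaw -32.95 F [ 1.   0.7 -0.8] -> shift [0.001  0.004  0.0026] turn [ 0.001  -0.0005  0.0005]
```

```bash
python3 -m crank '1 .001 .004 .002 0 0 0; 1 .001 .004 .002 0 0 0;1 .001 .004 .002 0 0 0;1 .001 .004 .002 0 0 0;1 .001 .004 .002 0 0 0;1 .001 .004 .002 0 0 0;1 .001 .004 .002 0 0 0;1 .001 .004 .002 0 0 0'
python3 - <<'E'
from h import *
t=cam('top');go(.577,-.0155,.12,-33)
hsv=cv2.cvtColor(t[0],cv2.COLOR_RGB2HSV)
k=cv2.inRange(hsv,(0,0,140),(179,70,255));o=k*0;o[158:224,298:364]=k[158:224,298:364]
P=plane(t,np.argwhere(o)[:,::-1],.019)[:,:2];print(len(P),P.mean(0),P.min(0),P.max(0))
cv2.imwrite('pics/grasp.png',crop(t[0],290,150,80,80,7))
E
```

```text
t: 5.8
tool_pos: [0.5767, -0.015, 0.0229]
tcp_rot: [0.001, 0.959, -0.283, -0.0]
wrist_force: [0.6, -0.0, 5.2]
width: 0.455
finger_force: 62.5
TCP [ 0.5766 -0.0151  0.0229] yaw -32.92 F [-1.3  0.5  5.8] -> shift [ 0.0011  0.0007 -0.1941] turn [0.0013 0.0001 0.0009]
29 [0.49349522 0.01811264] [ 0.48693369 -0.01294922] [0.49887902 0.06876199]
```

View pics/grasp.png

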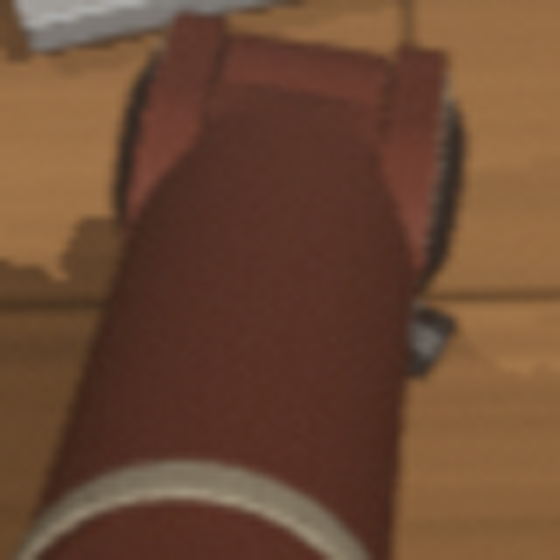

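The top view is hidden by the arm, but the opening of 0.455 (39 mm) and the 62 N pad force confirm the grip on the block. I'll lift and save a clean top crop of the box before going over it.

```bash
python3 - <<'E'
from h import *
t=cam('top'); cv2.imwrite('pics/boxtop_raw.png',crop(t[0],202,160,60,60,10))
E
python3 -m crank '1 0 0 -.02 0 0 0; 1 0 0 -.06 0 0 0; 1 0 0 -.11 0 0 0; 1 0 0 -.17 0 0 0; 1 0 0 -.22 0 0 0; 1 0 0 -.25 0 0 0; 1 0 0 -.25 0 0 0; 1 0 0 -.25 0 0 0'
python3 -c "
from h import *
go(.588,.264,.15,37.7)"
```

```text
t: 6.57
tool_pos: [0.5762, -0.0146, 0.1475]
tcp_rot: [0.001, 0.959, -0.283, -0.001]
wrist_force: [-0.4, 0.7, -2.3]
width: 0.456
finger_force: 61.8
TCP [ 0.5762 -0.0146  0.1475] yaw -32.91 F [-0.4  0.7 -2.3] -> shift [-0.2829 -0.4806 -0.0057] turn [ 0.0008  0.0014 -0.7845]
```

```bash
python3 -m crank '1 -.02 -.03 0 0 0 -.05; 1 -.04 -.07 0 0 0 -.11; 1 -.07 -.12 0 0 0 -.18; 1 -.1 -.17 0 0 0 -.25; 1 -.13 -.22 0 0 0 -.32; 1 -.16 -.27 0 0 0 -.39; 1 -.19 -.32 0 0 0 -.46; 1 -.22 -.37 0 0 0 -.53; 1 -.245 -.42 0 0 0 -.6; 1 -.265 -.45 0 0 0 -.67; 1 -.275 -.47 0 0 0 -.73; 1 -.283 -.481 -.006 0 .001 -.77; 1 -.283 -.481 -.006 0 .001 -.784; 1 -.283 -.481 -.006 0 .001 -.784; 1 -.283 -.481 -.006 0 .001 -.784'
python3 - <<'E'
from h import *
go(.588,.264,.085,37.7)
s=cam('side'); b=crop(s[0],205,205,90,90,4.4)
a=cv2.imread('pics/boxtop_raw.png'); a=cv2.resize(a,(400,400))
cv2.imwrite('pics/hover.png',cv2.convertScaleAbs(np.hstack([a,cv2.resize(b,(400,400))]),alpha=1.4))
E
```

```text
t: 7.82
tool_pos: [0.5878, 0.2624, 0.1483]
tcp_rot: [0.001, 0.947, 0.321, -0.002]
wrist_force: [-0.5, -0.0, -2.9]
width: 0.455
finger_force: 61.9
TCP [0.5878 0.2624 0.1483] yaw 37.51 F [-0.5 -0.  -2.9] -> shift [ 0.0029 -0.0024  0.1265] turn [ 0.0005  0.0032 -0.0022]
```

View pics/hover.png

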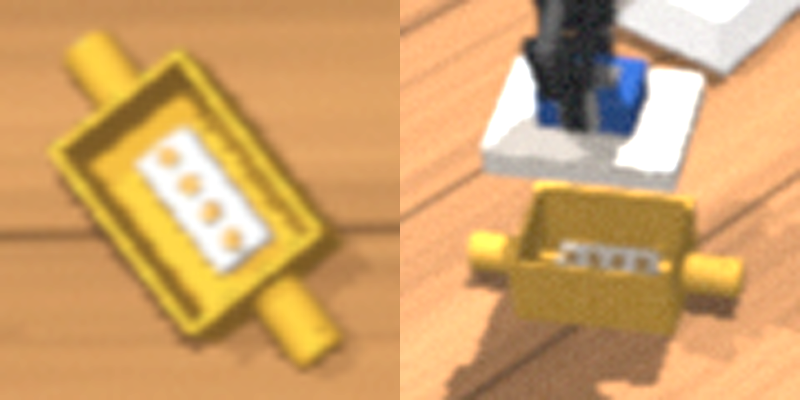

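The left panel (top view) shows all four rim corners: L (50,150), T (182,52), R (325,232), B (192,332). The right panel (side view) shows the cover held level above the box, with skirt-bottom near corners at (483,173) and (672,190). The rim near corners are at (513,262) and (683,268), and the far ones at (540,188) and (693,205). I'll use the held cover, whose pose is known, to calibrate the side view.

```bash
python3 - <<'E'
from h import *
t=cam('top');s=cam('side')
ft=lambda L:(np.array(L,float)+.5)/(20/3)-.5+(202,160)
fs=lambda L:(np.array(L,float)-(400,0)+.5)/(400/90)-.5+(205,205)
P=plane(t,ft([(50,150),(182,52),(325,232),(192,332)]),.05)[:,:2]
yw=lambda v:np.degrees(np.arctan2(v[1],v[0]))
print('top box',P.mean(0),yw(P[1]-P[2]),yw(P[0]-P[3]),yw(P[1]-P[0])+90,yw(P[2]-P[3])+90,cv2.minAreaRect((P*1000).astype(np.float32)))
z=telemetry.read_state()['tool_pos'];h=z[2]-.023
c=np.array([.5878,.2624]);a=np.radians(37.5);ux=np.array([np.cos(a),np.sin(a)]);uy=np.array([-ux[1],ux[0]])
N=plane(s,fs([(483,173),(672,190)]),h)[:,:2]
F=plane(s,fs([(520,55),(705,72)]),h+.019)[:,:2]
e=[c+.056*ux+.041*uy,c-.056*ux+.041*uy]; f=[c+.056*ux-.041*uy,c-.056*ux-.041*uy]
print('cover near err',(N-e).round(4).tolist(),'far err',(F-f).round(4).tolist(),'yaw',yw(N[0]-N[1]),yw(F[0]-F[1]))
B=plane(s,fs([(513,262),(683,268),(540,188),(693,205)]),.05)[:,:2]
print('box side',B.mean(0),yw(B[0]-B[1]),yw(B[2]-B[3]),np.linalg.norm(B[0]-B[1]),np.linalg.norm(B[2]-B[3]),np.linalg.norm(B[0]-B[2]))
E
```

```text
top box [0.58741866 0.26346241] 38.02867492023249 37.868938927000336 36.08826344353803 36.23313739124075 ((587.492919921875, 263.43402099609375), (99.60382080078125, 68.45890808105469), 37.86894989013672)
cover near err [[-0.0037, 0.0017], [-0.0011, 0.0015]] far err [[-0.0056, 0.0013], [-0.0051, 0.0007]] yaw 38.42799949687327 37.89628110273762
box side [0.57952224 0.2667846 ] 42.79221027054279 36.840369006824304 0.10170920500457932 0.09646143683946565 0.062450691022292906
```

Both views agree on about (0.587, 0.2635) with a yaw of 37.6°. I'll descend to just above the rim.

```bash
python3 -c "
from h import *
go(.587,.2635,.083,37.6)"
python3 -m crank '1 0 0 .03 0 0 0; 1 0 -.002 .06 0 .003 0; 1 0 -.002 .09 0 .003 -.001; 1 0 -.002 .11 0 .003 -.001; 1 0 -.002 .125 0 .003 -.001; 1 0 -.002 .13 0 .003 -.001; 1 0 -.002 .13 0 .003 -.001; 1 0 -.002 .13 0 .003 -.001'
python3 - <<'E'
from h import *
go(.587,.2635,.058,37.6)
s=cam('side');cv2.imwrite('pics/near.png',cv2.convertScaleAbs(crop(s[0],205,205,90,90,6.5),alpha=1.3))
E
```

```text
TCP [0.5883 0.2627 0.1493] yaw 37.52 F [ 0.1 -0.1 -2. ] -> shift [-0.0007 -0.0031  0.1327] turn [ 0.0007  0.0019 -0.0009]
t: 8.63
tool_pos: [0.5882, 0.2649, 0.0854]
tcp_rot: [-0.0, 0.946, 0.323, 0.002]
wrist_force: [0.5, 0.7, -1.4]
width: 0.453
finger_force: 61.9
TCP [0.5882 0.2649 0.0854] yaw 37.72 F [ 0.5  0.7 -1.4] -> shift [-0.0039  0.0007  0.0548] turn [ 0.0006 -0.0028  0.0013]
```

View pics/near.png

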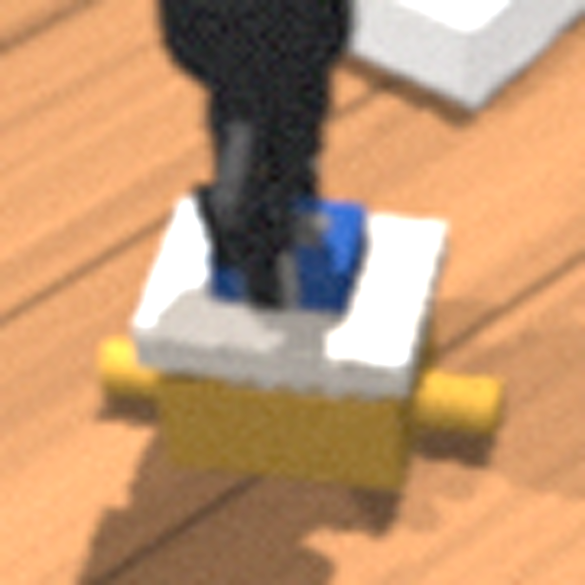

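The side view shows the skirt just above the rim, with more overhang on the left (137 against 160) than on the right (410 against 415). I'll work out the offset from these pixels.

```bash
python3 - <<'E'
from h import *
s=cam('side');st=telemetry.read_state();p=st['tool_pos']
fs=lambda L:(np.array(L,float)+.5)/6.5-.5+(205,205)
a=np.radians(37.7);ux=np.array([np.cos(a),np.sin(a)]);uy=np.array([-ux[1],ux[0]])
h=p[2]-.023;c=p[:2]
N=plane(s,fs([(139,368),(410,394)]),h)[:,:2]-c-.041*uy   # skirt bottom near corners
T=plane(s,fs([(183,200),(447,224),(132,330),(408,366)]),h+.019)[:,:2]-c  # plate top corners
B=plane(s,fs([(174,465),(404,488)]),0.)[:,:2]-c-.035*uy
for n,P in(('skirt',N),('plate',T),('boxbase',B)): print(n,'mm along ux,uy:',(np.c_[P@ux,P@uy]*1000).round(1).tolist(),'mean',(np.array([P.mean(0)@ux,P.mean(0)@uy])*1000).round(1))
g=[(x*ux+y*uy) for x,y in((-.055,.035),(.055,.035),(.055,-.035),(-.055,-.035))]
go(.587,.2635,.083,37.6)
E
```

```text
skirt mm along ux,uy: [[52.0, 3.5], [-59.3, 2.5]] mean [-3.7  3. ]
plate mm along ux,uy: [[52.6, -34.1], [-59.7, -35.1], [53.5, 41.7], [-60.1, 45.9]] mean [-3.4  4.6]
boxbase mm along ux,uy: [[45.4, 5.0], [-52.3, 4.3]] mean [-3.4  4.7]
TCP [0.5884 0.265  0.0858] yaw 37.73 F [ 0.1  0.6 -1.6] -> shift [-0.0041  0.0008  0.0056] turn [ 0.0006 -0.0032  0.0014]
```

The cover and box base give the same apparent offset, so they are aligned within 1–2 mm. I'll lower it with a 1 mm correction along the length.

```bash
python3 -m crank '1 -.002 0 .006 0 -.003 .001; 1 -.002 0 .012 0 -.003 .001; 1 -.002 0 .018 0 -.003 .001; 1 -.002 0 .024 0 -.003 .001; 1 -.002 0 .03 0 -.003 .001; 1 -.002 0 .036 0 -.003 .001; 1 -.002 0 .04 0 -.003 .001; 1 -.002 0 .04 0 -.003 .001'
```

```text
t: 9.4
tool_pos: [0.5866, 0.2639, 0.0641]
tcp_rot: [0.001, 0.947, 0.323, -0.001]
wrist_force: [0.7, 0.2, -1.1]
width: 0.461
finger_force: 61.9
```

The skirt is 9 mm below the rim with no contact force. Now I'll lower it the rest of the way.

```bash
python3 -m crank '1 0 0 .003 0 0 0; 1 0 0 .006 0 0 0; 1 0 0 .009 0 0 0; 1 0 0 .011 0 0 0; 1 0 0 .013 0 0 0; 1 0 0 .013 0 0 0; 1 0 0 .013 0 0 0'
```

```text
t: 9.98
tool_pos: [0.5869, 0.2641, 0.059]
tcp_rot: [0.001, 0.947, 0.323, -0.001]
wrist_force: [-1.8, -0.6, 2.4]
width: 0.454
finger_force: 62.2
```

It's seated at z = 0.059 as predicted, with a light upward contact force. I'll release and rise.

```bash
python3 -m crank '.4 0 0 0 0 0 0; .2 0 0 0 0 0 0; 0 0 0 0 0 0 0; 0 0 0 0 0 0 0; 0 0 0 0 0 0 0; 0 0 0 0 0 0 0; 0 0 0 0 0 0 0; 0 0 0 -.02 0 0 0; 0 0 0 -.06 0 0 0; 0 0 0 -.12 0 0 0; 0 0 0 -.19 0 0 0; 0 0 0 -.25 0 0 0; 0 0 0 -.3 0 0 0; 0 0 0 -.3 0 0 0; 0 0 0 -.3 0 0 0'
python3 -c "
from h import *
go(.47,-.243,.2,-4.5); print(telemetry.read_state()['q'])"
```

```text
t: 11.23
tool_pos: [0.588, 0.2648, 0.2111]
tcp_rot: [0.0, 0.947, 0.323, 0.002]
wrist_force: [0.7, 0.2, -0.3]
width: 1.004
finger_force: 0.0
TCP [0.588  0.2648 0.2111] yaw 37.64 F [ 0.7  0.2 -0.3] -> shift [-0.8072  0.6602  0.0206] turn [ 2.000e-04 -2.400e-03  4.682e-01]
[-0.38567314  0.62534933 -0.12503426  1.46771879  0.08543573  1.05032479
 -1.44341302]
```

```bash
python3 -m crank '1 -.05 .04 0 0 0 .03; 1 -.11 .09 0 0 0 .07; 1 -.17 .14 0 0 0 .11; 1 -.23 .19 0 0 0 .15; 1 -.29 .24 0 0 0 .19; 1 -.35 .29 0 0 0 .23; 1 -.41 .34 0 0 0 .27; 1 -.47 .39 0 0 0 .31; 1 -.53 .44 0 0 0 .35; 1 -.59 .49 0 0 0 .39; 1 -.65 .54 0 0 0 .43; 1 -.71 .58 0 0 0 .468; 1 -.76 .62 .02 0 0 .468; 1 -.79 .65 .02 0 0 .468; 1 -.8 .655 .02 0 0 .468; 1 -.8 .655 .02 0 0 .468; 1 -.8 .655 .02 0 0 .468'
python3 - <<'E'
from h import *
go(.474,-.238,.094,-4.5)
t=cam('top');cv2.imwrite('pics/cov.png',np.hstack([crop(t[0],200,158,60,60,6),crop(t[0],390,165,60,60,6)]))
E
```

```text
t: 12.65
tool_pos: [0.4702, -0.2377, 0.1985]
tcp_rot: [-0.0, 0.999, -0.039, -0.001]
wrist_force: [-0.9, 0.2, -0.0]
width: 0.001
finger_force: 0.0
TCP [ 0.4702 -0.2377  0.1985] yaw -4.42 F [-0.9  0.2 -0. ] -> shift [8.00e-03 1.00e-04 2.09e-01] turn [-0.0003  0.0014  0.0009]
```

View pics/cov.png

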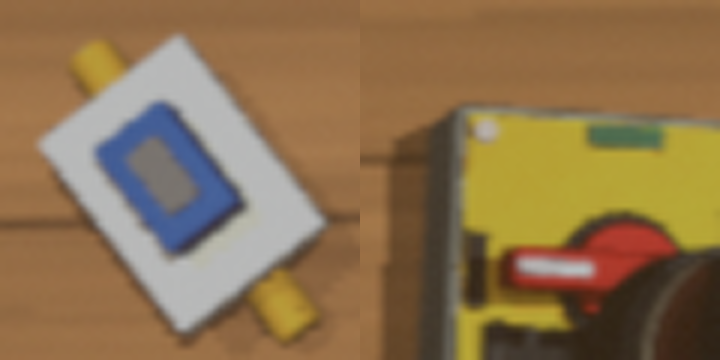

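The cover sits squarely on the box (corners 40,145 / 180,35 / 325,222 / 185,332) and the handle is still OFF. I'll descend and push it back.

```bash
python3 -m crank '1 0 0 .06 0 0 0; 1 0 0 .12 0 0 0; 1 0 0 .17 0 0 0; 1 0 0 .2 0 0 0; 1 0 0 .209 0 0 0; 1 0 0 .209 0 0 0'
python3 -m crank '1 .02 0 0 0 0 0; 1 .04 0 0 0 0 0; 1 .06 0 0 0 0 0; 1 .08 0 0 0 0 0; 1 .1 0 0 0 0 0; 1 .12 0 0 0 0 0; 1 .14 0 0 0 0 0; 1 .15 0 0 0 0 0; 1 .155 0 0 0 0 0; 1 .155 0 0 0 0 0; 1 .155 0 0 0 0 0'
python3 -m crank '1 0 0 -.06 0 0 0; 1 0 0 -.13 0 0 0; 1 0 0 -.2 0 0 0; 1 0 0 -.26 0 0 0; 1 -.06 -.06 -.26 0 0 0; 1 -.12 -.12 -.26 0 0 0; 1 -.16 -.18 -.26 0 0 0; 1 -.16 -.24 -.26 0 0 0; 1 -.16 -.3 -.26 0 0 0; 1 -.16 -.3 -.26 0 0 0; 1 -.16 -.3 -.26 0 0 0'
python3 - <<'E'
from h import *
t=cam('top');cv2.imwrite('pics/end.png',np.hstack([crop(t[0],200,158,60,60,6),crop(t[0],390,165,70,70,6)[:360]]))
hsv=cv2.cvtColor(t[0],cv2.COLOR_RGB2HSV)
o=np.zeros(hsv.shape[:2],np.uint8);b=np.s_[158:218,200:260]
o[b]=(cv2.inRange(hsv,(0,0,120),(179,70,255))|cv2.inRange(hsv,(105,80,40),(130,255,255)))[b]
o=cv2.morphologyEx(o,3,np.ones((3,3)));c=max(cv2.findContours(o,0,1)[0],key=cv2.contourArea)[:,0]
print(cv2.minAreaRect((plane(t,c,.055)[:,:2]*1000).astype(np.float32)))
E
```

```text
t: 13.2
tool_pos: [0.4703, -0.2372, 0.0937]
tcp_rot: [-0.0, 0.999, -0.037, -0.002]
wrist_force: [-0.1, 0.5, -1.1]
width: 0.001
finger_force: 0.0
t: 14.12
tool_pos: [0.5475, -0.2453, 0.0951]
tcp_rot: [0.001, 0.999, -0.039, -0.0]
wrist_force: [-0.5, -0.4, -0.7]
width: -0.004
finger_force: 0.0
t: 15.03
tool_pos: [0.4792, -0.0875, 0.2247]
tcp_rot: [0.0, 0.999, -0.037, -0.0]
wrist_force: [0.7, -1.2, 0.4]
width: 0.001
finger_force: 0.0
((587.816650390625, 261.9820556640625), (113.9599609375, 85.11621856689453), 37.26613235473633)
```

View pics/end.png

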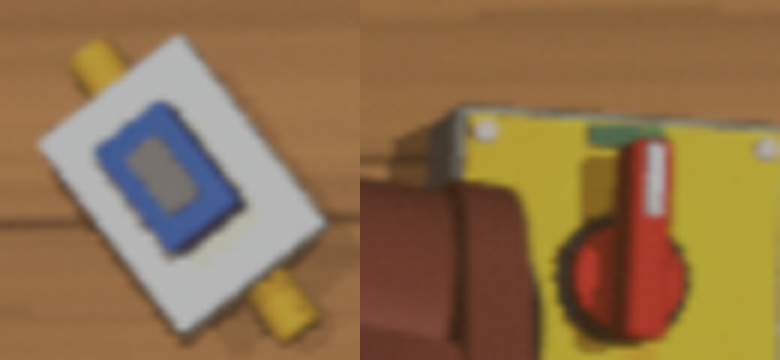

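The bar points at the green mark again (ON), the cover is home and unchanged, and the arm is clear of everything. I'll hand in the job.

```bash
python3 -c "
from cell import close_job
print(close_job())"
```

```text
the job is handed in; nothing more can be done
None
```

The job is handed in at about 15 s on the robot's clock: the handle was turned OFF, the cover seated squarely on the box and released, and the handle turned back to ON, with the arm left clear; the final picture shows the handle at ON and the cover in place, but the hand-in returned no verdict.

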